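# Mesh the mixing paddle on the food processor spindle and hold it down

## Robot

A 6-joint arm with a two-finger parallel gripper is mounted at the origin on the work surface. World frame = base frame: x ahead of the robot, y to its left, z up, the work surface at z = 0. Lengths are in m, angles in rad, forces in N, time in s.
With the tool pointing down it reaches from about 0.35 to 0.975 m from the base axis. Payload 4.9 kg.
Tool frame: the origin (TCP) lies midway between the tips of the shut fingers; the grasp point (between the pads) lies 19 mm behind it; z points along the fingers, y is the direction in which the jaws open and shut (so a half turn about z gives the same grasp; the last joint's range is limited). The gripper opens to 85 mm and grips with 20 to 120 N. Pads are 22 mm wide; open, the fingers measure 114 mm over their backs; the gripper's body (76 mm by 85 mm) begins 54 mm behind the grasp point. The pads swing forward as they close: fully open they stand 13 mm farther back than shut.
Start: joints at [1.01, 0.053, 1.613, -0, 1.476, -0.119], TCP at [0.267, 0.565, 0.231] pointing down, gripper open.
Joint ranges: [-3.01, 3.01], [-1.01, 2.22], [0.06, 2.58], [-1.02, 4.17], [0.09, 2.62], [-3.14, 3.14]. Speed limits (rad/s): [2.57, 2.57, 3.14, 3.14, 3.14, 3.14].

## Interface

Orientations are given as a unit quaternion [w, x, y, z].
In Python, from plant import state, grab_frame, camera_params, job_done, boxes_of gives the robot as it stands.
- The arm moves only by the tool step_arm, never from a script. Its argument "steps" is a list of rows, each a list of 4 numbers: the shift along the tool's x, y, z in mm, then the turn about the tool's z in degrees. A call has 1 to 8 rows; each row shifts and turns the pose as measured when the row begins, along the tool's axes as they then stand; what a row does not reach is not made up. A row lasts 1/10 s, in which the tool goes at most 50 mm and 8.59 degrees, less where a joint would pass 70% of its speed; a pose out of reach is approached as far as the arm can. A call is refused whole if a number of a shift passes 50 or a number of a turn 8.59, either way. A call with a gripper value outside its range is refused whole. "claw" is the opening in per cent of the stroke, from 0 (shut) to 100 (fully open), set as the call begins (left out, the last holds). The fingers move at their own pace and stop on an object; the grip force is fixed at half the most. Time passes only in rows, so rows that do not move let the fingers close. It gives the time, the measured TCP pose, the force and the opening at its end, in the units of the state.
- state(): the state, without advancing time (a new reading comes with each control period).
- grab_frame(name): name is "scene" or "top" or "wrist"; returns (picture, depth): 400x640x3 uint8, red, green, blue; 400x640 float32, m along the optical axis (not along the pixel's ray), 0 where there is no reading.
- camera_params(name): a dict with "mtx" (3x3 intrinsics, pixels), "extrinsics" (4x4, takes a point from camera to world coordinates); the wrist camera has in their place "T_tool_cam" (4x4, takes a point from camera to tool coordinates, whose origin is the TCP and whose axes are the flange's). Camera axes: x right, y down, z forward; pixel columns grow to the right and rows downward; lengths in m; the calibration is good to about 2 mm. A picture is of the moment at which its call begins: read the wrist's pose just before it. camera_params takes no time and is no camera call.
- job_done(): hands the job in, once; it reports no verdict.
Trained networks look in the newest picture that a camera, given by its name, has taken for a name from the list of things; names that differ only in an ending like _2 or _b are one class to them, and where a whole thing is asked for, a point or a joint stands for the part that bears it (a point fixed in the world has none). Each returns a list of dicts, best first, with "p" (0 to 1); they miss things now and then, are a little off and sometimes report something else, mostly with a low value. They report only what shows in the picture. A call takes as long as a camera call.
- boxes_of(camera, label): "box" ([left, top, width, height] in pixels, round what is visible of it).
The state is a dict: "time": time; "joint_pos": joint angles; "joint_vel": joint speeds; "joint_efforts": joint torques, N m; "tool_pos": TCP position; "tool_rot": TCP orientation; "contact_force": force on the tool from outside, world axes, zero at the start; "ft_torque": the same for the moment, N m; "gripper_width": opening from 0.0 (shut) to 1.0 (fully open).
Only numpy, scipy, OpenCV 4.12 (cv2) and the standard library are available. Lean on these libraries where they do the work, as an engineer would, in place of code of your own. Each camera call takes 0.05 s, during which the arm holds its last target. There are 200 camera calls.

## Task

Take the two-winged mixing paddle off its drying peg, turn it until its toothed hub meshes with the splined spindle in the food processor's bowl, and slide it all the way down. Press the sprung seat under it fully in and finish like that, with the fingers still on the paddle holding it pressed down: do not let go or back off. Leave the slicing disc, the mug, the jar and the spoon where they are.

Things in the scene. Friction and masses are not known exactly. Their poses are not given: they have to be found in the camera images.
- paddle: Mixing paddle, white plastic, 0.11 to 0.22 kg, loose, upright on its drying peg, 105 mm high. Origin: centre of its underside; z up its axis. Round hub 36 mm in diameter; at z = 66 to 70 mm a round shoulder 48 mm in diameter; above it the bar grip. Two wings along +x and -x reach 65 mm from the axis, z = 4 to 33 mm.
- paddle_grip (a point): Centre of the paddle's flat bar grip, on the axis 87.5 mm above its underside: 36 mm long along x (like the wings), 14 mm thick along y, 35 mm high, from the shoulder (z = 70 mm) to the top (105 mm).
- paddle_bore (a point): Mouth of the paddle's bore, centre of its underside. The bore is 55 mm deep and cross-shaped, with channels 9.5 mm wide along the paddle's x and y, 28 mm from end to end: it meshes in four positions 90 degrees apart, whenever the bar lies along either pair of spline arms.
- paddle_peg: Drying peg that carries the paddle: wooden block 90 x 90 x 18 mm with a steel pin 10 mm in diameter reaching z = 68 mm; fixed. Origin: centre of the block's underside on the counter. The paddle's underside rests on the block, at z = 18 mm, and it stands freely turned on the pin.
- base: Food processor: white round motor base (196 mm diameter, 62 mm high) with a clear round bowl on top, rim 168 mm in diameter at z = 115 mm, and a loop handle on the bowl at its +y side, to 118 mm from the axis; fixed to the counter. Origin: centre of the underside; the spindle stands on this axis.
- spindle (a point): Centre of the top of the steel spindle in the bowl, 120 mm above the counter; z up, x and y along its spline arms (a plus sign from above), turning with it. Top 12 mm: round pilot 10 mm in diameter. Below: 5 mm of splines 18 mm from end to end, 5 mm wide, then 22 mm, 7 mm wide; unmeshed, a paddle stops on these. Turns stiffly (0.08 N m), stays put.
- seat (a joint): The sprung black seat disc round the spindle's foot, 44 mm in diameter: how far it is pressed down, 0 to 0.006 m. At 0 its top is 40 mm below the top of the spindle, pressed fully in 46 mm below. It begins to yield at 4 N and is fully in at 10 N; the paddle's weight alone does not press it in.
- slicer: The slicing disc tool: the same white hub, shoulder and bar grip but with a thin steel disc 124 mm in diameter near its foot; loose, stands on another, like peg. Origin: centre of its underside. To be left alone.
- mug: White mug, 80 mm across, 90 mm high, loose bystander; origin at the centre of its underside.
- jar: Glass jar with a steel lid, 72 mm across, 100 mm high, loose bystander; origin at the centre of its underside.
- spoon: Wooden spoon, 240 mm long, lying flat, loose bystander; origin on its underside.

How it is judged:
By the outcome, as a careful person would: the job done as asked, in the order asked, and still so for the second after the job is handed in, while the arm keeps its last pose, push and grip.
It also fails if it takes over 45 s, if anything falls off the work surface, if the arm or the gripper's body presses on something with over 40 N, if the wrist force passes 120 N, or if a joint passes its speed limit or range.

## Working session

There is one attempt and no reset: what is moved stays moved. The work goes in short steps, Python scripts to look and compute and a tool call to move; the robot and the scene stay as the last step left them, time stands still between calls to the robot, and variables do not carry over. Pictures are saved under pics/ and viewed, about 8 in all and at most 12, crops included, and the job is handed in when it is done.

Besides the shell and the picture viewer there is one more tool, called after "Emit:" as name(argument=value, ...) on one line, values as JSON. step_arm: Moves the arm, as the interface text tells. Its arguments: {"type":"object","properties":{"steps":{"type":"array"},"claw":{"type":"number"}},"required":["steps"]}

```bash
mkdir -p pics
cat > h.py <<'E'
import numpy as np, cv2
from plant import state, grab_frame, camera_params, job_done, boxes_of
def cloud(name):
    s=state(); img,d=grab_frame(name); c=camera_params(name); K=np.array(c["mtx"])
    if name=="wrist":
        from scipy.spatial.transform import Rotation as R
        q=s["tool_rot"]; T=np.eye(4); T[:3,:3]=R.from_quat([q[1],q[2],q[3],q[0]]).as_matrix(); T[:3,3]=s["tool_pos"]
        T=T@np.array(c["T_tool_cam"])
    else: T=np.array(c["extrinsics"])
    v,u=np.mgrid[:d.shape[0],:d.shape[1]]
    P=np.stack([(u-K[0,2])/K[0,0]*d,(v-K[1,2])/K[1,1]*d,d],-1)@T[:3,:3].T+T[:3,3]
    P[d==0]=np.nan
    return img,P,K,T
def save(n,img): cv2.imwrite("pics/"+n,img[:,:,::-1])
E
python3 - <<'E'
from h import *
for n in("top","scene"):
    img,P,K,T=cloud(n); save(n+"0.png",img); np.save(n+"0.npy",P)
    for l in("paddle","paddle_peg","base","spindle","slicer","mug","jar","spoon"):
        for b in boxes_of(n,l)[:2]:
            x,y,w,h=map(int,b["box"]); print(n,l,round(b["p"],2),b["box"],np.round(P[min(399,y+h//2),min(639,x+w//2)],3))
print(state())
E
```

```text
top paddle 0.59 [386.4, 218.0, 49.6, 24.6] [ 0.543 -0.223  0.092]
top paddle_peg 0.64 [389.3, 206.7, 39.5, 46.8] [ 0.545 -0.219  0.087]
top base 0.66 [276.6, 201.4, 79.7, 79.9] [0.514 0.003 0.081]
top base 0.23 [385.9, 207.2, 43.4, 46.7] [ 0.544 -0.221  0.056]
top slicer 0.62 [191.8, 219.2, 46.2, 46.7] [0.503 0.243 0.088]
top mug 0.82 [238.4, 133.0, 38.3, 44.7] [0.736 0.165 0.002]
top jar 0.57 [366.3, 145.3, 30.7, 32.0] [ 0.707 -0.151  0.098]
top spoon 0.75 [306.8, 101.5, 18.4, 93.6] [0.759 0.011 0.011]
scene paddle 0.77 [220.5, 113.1, 55.6, 34.3] [ 0.557 -0.228  0.085]
scene paddle_peg 0.56 [228.7, 127.1, 47.3, 41.4] [ 0.56  -0.224  0.029]
scene base 0.88 [292.5, 125.6, 89.9, 103.9] [ 0.525 -0.005  0.081]
scene spindle 0.64 [331.3, 163.0, 8.1, 10.1] [ 0.523 -0.009  0.105]
scene slicer 0.98 [415.8, 226.9, 62.3, 54.2] [0.518 0.262 0.06 ]
scene mug 0.67 [317.5, 271.3, 42.0, 59.4] [0.71  0.148 0.005]
scene jar 0.71 [201.3, 181.4, 40.3, 52.6] [ 0.732 -0.129  0.101]
scene jar 0.36 [219.5, 112.2, 54.5, 39.8] [ 0.56  -0.228  0.086]
scene spoon 0.95 [223.1, 231.2, 88.4, 94.6] [0.767 0.014 0.02 ]
scene spoon 0.62 [293.1, 126.8, 89.1, 104.5] [ 0.527 -0.001  0.08 ]
{'time': 0.9, 'joint_pos': array([ 1.00999935e+00,  5.26498056e-02,  1.61289271e+00, -8.63853961e-08,
        1.47600483e+00, -1.18977023e-01]), 'joint_vel': array([-0.00128021, -0.00027826, -0.00066435,  0.00056049, -0.00017893,
        0.00061236]), 'joint_efforts': array([-1.01096032e-04, -3.93684089e+01, -3.70465207e+01, -1.23685691e-04,
        1.92073671e-04,  2.72715972e-06]), 'tool_pos': array([0.26721859, 0.56497646, 0.23133908]), 'tool_rot': array([7.59371797e-06, 2.19117574e-01, 9.75698462e-01, 2.13458766e-05]), 'contact_force': array([-0.41049289, -0.35565223, -0.03889322]), 'ft_torque': array([ 0.01283341, -0.02205181,  0.04741874]), 'gripper_width': 0.99803429673176}
```

View pics/top0.png

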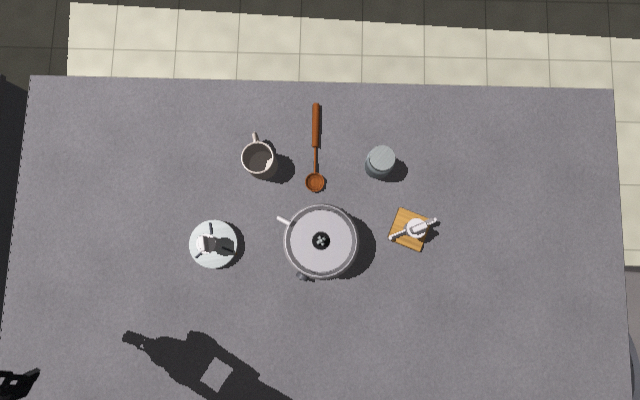

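View pics/scene0.png

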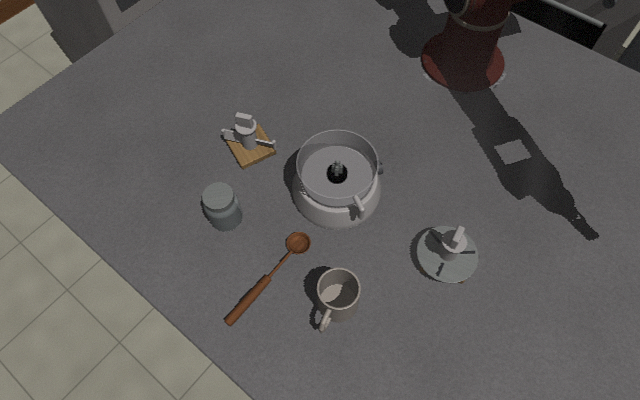

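The top view shows the paddle on its peg at about (413,229), with its wings running (390,241) to (437,221). The spindle is at (321,241). The scene view agrees with this. I'll turn the jaws across the bar while heading for the paddle.

Run:
```python
from h import *
c=camera_params("wrist"); print(np.round(c["T_tool_cam"],3),np.round(c["mtx"],1))
P=np.load("top0.npy")
for nm,(u0,v0,u1,v1) in dict(pad=(380,205,445,255),spin=(310,230,332,252)).items():
    Q=P[v0:v1,u0:u1].reshape(-1,3)
    print(nm,np.nanmax(Q[:,2]))
    for z0 in (.095,.11,.116):
        m=Q[Q[:,2]>z0]; print(z0,len(m),m.mean(0).round(3),m.min(0).round(3),m.max(0).round(3))
```

```text
[[-0.    -0.963 -0.27   0.068]
 [ 1.    -0.    -0.     0.001]
 [ 0.    -0.27   0.963 -0.141]
 [ 0.     0.     0.     1.   ]] [[287.9   0.  319.8]
 [  0.  287.9 203.7]
 [  0.    0.    1. ]]
pad 0.1266053487079466
0.095 113 [ 0.549 -0.236  0.119] [ 0.537 -0.256  0.095] [ 0.561 -0.22   0.127]
0.11 102 [ 0.55  -0.237  0.121] [ 0.537 -0.256  0.11 ] [ 0.561 -0.22   0.127]
0.116 96 [ 0.55  -0.237  0.122] [ 0.539 -0.256  0.117] [ 0.561 -0.221  0.127]
spin 0.11982080341728374
0.095 47 [ 0.514 -0.011  0.108] [ 0.504 -0.021  0.099] [ 0.523 -0.     0.12 ]
0.11 14 [ 0.514 -0.011  0.118] [ 0.511 -0.014  0.115] [ 0.518 -0.007  0.12 ]
0.116 13 [ 0.514 -0.01   0.118] [ 0.511 -0.014  0.116] [ 0.518 -0.007  0.12 ]
```

Emit:
step_arm(steps=[[0,0,0,8.34],[0,0,0,8.34],[0,0,0,8.34],[0,0,0,8.34],[0,0,0,8.34]])

```text
time: 1.4
tool_pos: [0.2672, 0.565, 0.2314]
tool_rot: [0.0, 0.562, 0.827, 0.0]
contact_force: [-0.5, -0.3, 0.1]
gripper_width: 1.002
```

Emit:
step_arm(steps=[[-48,1.4,0,0],[-48,1.4,0,0],[-48,1.4,0,0],[-48,1.4,0,0],[-48,1.4,0,0],[-48,1.4,0,0],[-48,1.4,0,0],[-48,1.4,0,0]])

```text
time: 2.2
tool_pos: [0.422, 0.2051, 0.2314]
tool_rot: [0.001, 0.558, 0.83, 0.002]
contact_force: [1.2, 0.2, 0.4]
gripper_width: 1.0
```

Emit:
step_arm(steps=[[-48,1.4,0,0],[-48,1.4,0,0],[-48,1.4,0,0],[-48,1.4,0,0],[-48,1.4,0,0]])

```text
time: 2.7
tool_pos: [0.5215, -0.0243, 0.2335]
tool_rot: [0.003, 0.558, 0.83, 0.004]
contact_force: [0.6, 0.0, -0.3]
gripper_width: 1.004
```

Run:
```python
from h import *
s=state();print(s["tool_pos"],s["joint_vel"].round(3))
img,P,K,T=cloud("wrist"); save("w1.png",img); np.save("w1.npy",P)
b=boxes_of("wrist","spindle");print(b[:2])
```

```text
[ 0.52145944 -0.02434756  0.23353387] [-0.837  0.512 -0.439  0.015 -0.086 -0.83 ]
[{'box': [306.0, 166.0, 23.8, 29.0], 'p': 0.66}]
```

View pics/w1.png

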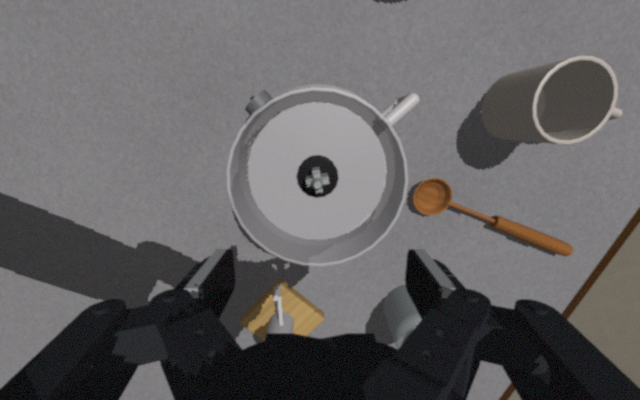

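The wrist view shows the spindle at (317,180) in the bowl and the peg at about (285,315). The arm was still coasting, so I'll retake it settled and measure the spline angle.

```bash
cat > spl.py <<'E'
from h import *
def spindle(tag, c0=None):
    s=state(); img,P,K,T=cloud("wrist"); save(tag+".png",img); np.save(tag+".npy",P)
    b=boxes_of("wrist","spindle"); print(b[:1], s["tool_pos"],s["joint_vel"].round(3))
    x,y,w,h=b[0]["box"]; 
    sl=(slice(int(y)-12,int(y+h)+12),slice(int(x)-12,int(x+w)+12))
    Q=P[sl].reshape(-1,3)
    pil=Q[(Q[:,2]>.114)&(Q[:,2]<.125)]; print("pilot",len(pil),pil.mean(0),pil.min(0),pil.max(0))
    ctr=pil.mean(0)[:2]
    S=Q[(Q[:,2]>.088)&(Q[:,2]<.112)]; r=S[:,:2]-ctr; rr=np.hypot(*r.T); a=np.arctan2(r[:,1],r[:,0])
    print("spl",len(S),S.mean(0), S[:,2].max())
    k=(rr>.0055)&(rr<.011); z=np.exp(4j*a[k]).mean(); print(k.sum(),"angle mod 90",np.degrees(np.angle(z))/4,abs(z))
    cv2.imwrite("pics/"+tag+"c.png",cv2.resize(img[sl][:,:,::-1],None,fx=8,fy=8,interpolation=cv2.INTER_CUBIC))
E
python3 -c "
from spl import *
spindle('w2')"
```

```text
[{'box': [304.2, 162.3, 24.3, 31.5], 'p': 0.94}] [ 0.52231876 -0.02716468  0.2333363 ] [ 0.077 -0.035  0.038  0.051  0.037  0.05 ]
pilot 93 [ 0.51488246 -0.01090212  0.11776948] [ 0.51035906 -0.01623775  0.11421074] [ 0.51989874 -0.00649821  0.11995724]
spl 238 [ 0.51396164 -0.00894951  0.10255757] 0.11180736942301706
193 angle mod 90 30.013540675580856 0.5196668523478979
```

View pics/w2c.png

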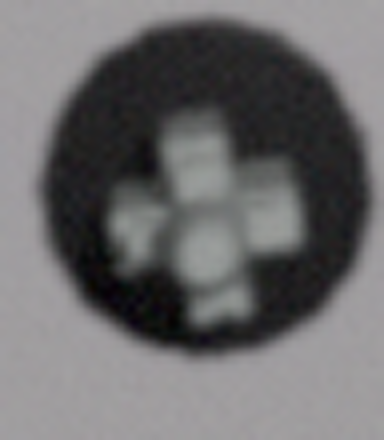

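Run:
```python
from h import *
s=state();q=s["tool_rot"];print(q)
P=np.load("w2.npy")
y0,x0=162-12,304-12
# top-view raster of spline points
Q=P[y0:y0+60,x0:x0+52].reshape(-1,3)
S=Q[(Q[:,2]>.100)&(Q[:,2]<.1125)]
# hist of z
print(np.histogram(Q[:,2],bins=np.arange(.07,.125,.004)))
T=Q[(Q[:,2]>.104)&(Q[:,2]<.1095)]
c=np.array([.515,-.011]);
best=[]
# fit plus: maximise points inside plus 18x5 (r<9, halfwidth 2.8)
for Tn,T in(("top",T),("all",S)):
  res=[]
  for a in np.arange(0,90,1):
    for dx in np.arange(-3,3.1,1):
      for dy in np.arange(-3,3.1,1):
        r=(T[:,:2]-c)*1e3-[dx,dy]; t=np.radians(a); u=r@[np.cos(t),np.sin(t)]; v=r@[-np.sin(t),np.cos(t)]
        ins=((abs(u)<9.5)&(abs(v)<3))|((abs(v)<9.5)&(abs(u)<3)); res.append((ins.sum(),a,dx,dy))
  res.sort(reverse=True); m=[x for x in res if x[0]>=res[0][0]*.985]; print(Tn,len(T),res[:3],np.mean(m,0))
```

```text
[0.00250783 0.55893623 0.82919808 0.00381306]
(array([ 12, 143, 859,  16,  13,  15,  15,  65,  50,  82,   9,  45,  48]), array([0.07 , 0.074, 0.078, 0.082, 0.086, 0.09 , 0.094, 0.098, 0.102,
       0.106, 0.11 , 0.114, 0.118, 0.122]))
top 93 [(np.int64(92), np.int64(31), np.float64(0.0), np.float64(0.0)), (np.int64(92), np.int64(30), np.float64(0.0), np.float64(0.0)), (np.int64(92), np.int64(29), np.float64(0.0), np.float64(0.0))] [91.625 29.5    0.     0.   ]
all 196 [(np.int64(143), np.int64(30), np.float64(0.0), np.float64(1.0)), (np.int64(143), np.int64(25), np.float64(-1.0), np.float64(1.0)), (np.int64(142), np.int64(31), np.float64(0.0), np.float64(1.0))] [141.85714286  28.42857143  -0.57142857   1.        ]
```

The crop shows the plus at about (205,240), turned roughly 8° CCW from image-right. That puts the spline arms near 30° in the world, which agrees with the depth fit. Next I'll move over the paddle.

Emit:
step_arm(steps=[[-41,-10.6,0,0],[-41,-10.6,0,0],[-41,-10.6,0,0],[-41,-10.6,0,0],[-41,-10.6,0,0],[0,0,0,0],[0,0,0,0]])

```text
time: 3.6
tool_pos: [0.5514, -0.228, 0.2327]
tool_rot: [0.002, 0.551, 0.834, 0.006]
contact_force: [0.3, -0.1, 0.7]
gripper_width: 0.999
```

Run:
```python
from h import *
s=state();print(s["tool_pos"],s["tool_rot"],s["joint_vel"].round(3))
img,P,K,T=cloud("wrist"); save("w3.png",img); np.save("w3.npy",P)
for b in boxes_of("wrist","paddle")[:2]:
    print(b)
x,y,w,h=map(int,boxes_of("wrist","paddle")[0]["box"])
Q=P[max(0,y-5):y+h+5,max(0,x-5):x+w+5].reshape(-1,3)
for lo,hi in((.118,.13),(.1,.13),(.045,.056),(.08,.095)):
    S=Q[(Q[:,2]>lo)&(Q[:,2]<hi)]
    if len(S)<9: print(lo,len(S)); continue
    r=cv2.minAreaRect((S[:,:2]*1e3).astype(np.float32)); w_,v=np.linalg.eigh(np.cov(S[:,:2].T)); print(lo,len(S),S.mean(0).round(4),"rect",r,"pca",np.degrees(np.arctan2(v[1,1],v[0,1]))%180)
```

```text
[ 0.5513737  -0.22798634  0.23266789] [0.00227005 0.5513964  0.83422066 0.00572268] [-0.007  0.009 -0.007 -0.012 -0.009 -0.003]
{'box': [292.8, 132.9, 43.9, 111.2], 'p': 0.71}
0.118 554 [ 0.5506 -0.2378  0.1214] rect ((550.6392822265625, -238.63656616210938), (13.806951522827148, 34.833282470703125), 23.094566345214844) pca 114.1412571245838
0.1 614 [ 0.5499 -0.2363  0.1202] rect ((550.537109375, -238.46595764160156), (13.881572723388672, 35.226409912109375), 23.016704559326172) pca 113.96061566421014
0.045 324 [ 0.546  -0.224   0.0474] rect ((549.5355224609375, -239.64137268066406), (20.654272079467773, 128.43873596191406), 18.695077896118164) pca 111.25219513224064
0.08 1052 [ 0.5499 -0.2362  0.0869] rect ((550.4606323242188, -238.13307189941406), (45.88383865356445, 45.26337432861328), 23.561399459838867) pca 22.620503602090736
```

View pics/w3.png

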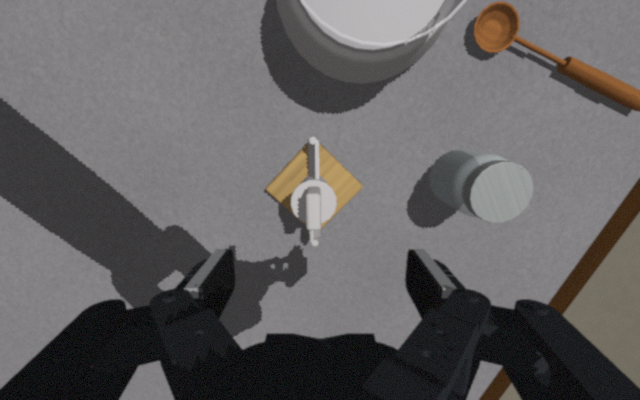

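The bar is centred at about (314,205) in the picture, at world (0.5505, −0.2385) and 113°. The tool is already aligned with it. I'll descend.

Emit:
step_arm(steps=[[-5,-3.5,0,0],[-4.7,-3.2,20,0],[0,0,30,0],[0,0,30,0],[0,0,25,0],[0,0,0,0],[0,0,0,0]])

```text
time: 4.45
tool_pos: [0.5521, -0.2334, 0.1289]
tool_rot: [0.006, 0.546, 0.837, 0.006]
contact_force: [-0.6, -0.3, 0.1]
gripper_width: 1.002
```

Emit:
step_arm(steps=[[-3.8,-4.1,0,0],[-2,-1.5,5,-0.5],[0,0,10,0],[0,0,10,0],[0,0,9,0],[0,0,0,0],[0,0,0,0]])

```text
time: 5.15
tool_pos: [0.5524, -0.2429, 0.0975]
tool_rot: [0.01, 0.542, 0.84, 0.006]
contact_force: [0.5, 0.1, 0.2]
gripper_width: 1.0
```

Emit:
step_arm(steps=[[4.5,0,4.5,0.8],[0,0,0,0]])

```text
time: 5.35
tool_pos: [0.5505, -0.2384, 0.0925]
tool_rot: [0.01, 0.549, 0.836, 0.006]
contact_force: [-0.2, 0.2, -1.0]
gripper_width: 1.002
```

Emit:
step_arm(claw=0, steps=[[0,0,0,0],[0,0,0,0],[0,0,0,0],[0,0,0,0],[0,0,0,0],[0,0,0,0]])

```text
time: 5.95
tool_pos: [0.551, -0.2387, 0.0939]
tool_rot: [0.011, 0.548, 0.836, 0.006]
contact_force: [0.3, -0.4, -0.7]
gripper_width: 0.153
```

Emit:
step_arm(steps=[[-0.1,0.3,-12,0],[-0.2,0.5,-20,0],[-0.2,0.6,-25,0],[-0.2,0.6,-25,0],[-0.2,0.6,-25,0],[-0.2,0.6,-25,0],[0,0,-10,0],[0,0,0,0]])

```text
time: 6.75
tool_pos: [0.5501, -0.2372, 0.2428]
tool_rot: [0.01, 0.548, 0.836, 0.006]
contact_force: [0.4, -0.2, -1.5]
gripper_width: 0.156
```

Emit:
step_arm(steps=[[36,9.5,0,0],[36,9.5,0,0],[36,9.5,0,0],[36,9.5,0,0],[36,9.5,0,0],[36,9.5,0,-3],[0,0,0,-3],[0,0,0,0]])

```text
time: 7.55
tool_pos: [0.51, -0.0076, 0.2297]
tool_rot: [0.002, 0.504, 0.864, 0.004]
contact_force: [0.0, 0.9, -1.9]
gripper_width: 0.156
```

Run:
```python
from h import *
s=state();print(s["tool_pos"],s["tool_rot"],s["joint_vel"].round(3))
img,P,K,T=cloud("wrist"); save("w4.png",img); np.save("w4.npy",P)
img,P,K,T=cloud("scene"); save("s4.png",cv2.resize(img[60:260,230:450],None,fx=3,fy=3,interpolation=cv2.INTER_CUBIC)); np.save("s4.npy",P)
print(boxes_of("scene","paddle")[:1])
img,P,K,T=cloud("top"); np.save("t4.npy",P); print(boxes_of("top","paddle")[:1])
s=state();print(s["tool_pos"],s["tool_rot"])
```

```text
[ 0.50998722 -0.00759673  0.22966368] [0.00229951 0.50364174 0.86390008 0.00404514] [ 0.035 -0.005  0.03   0.017  0.002  0.023]
[{'box': [224.5, 125.5, 50.6, 43.2], 'p': 0.6}]
[]
[ 0.51092066 -0.00934651  0.23095229] [0.00313958 0.50522828 0.86296904 0.00435608]
```

View pics/w4.png

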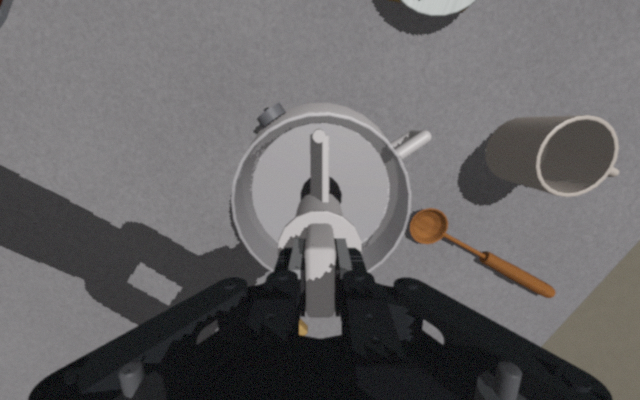

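View pics/s4.png

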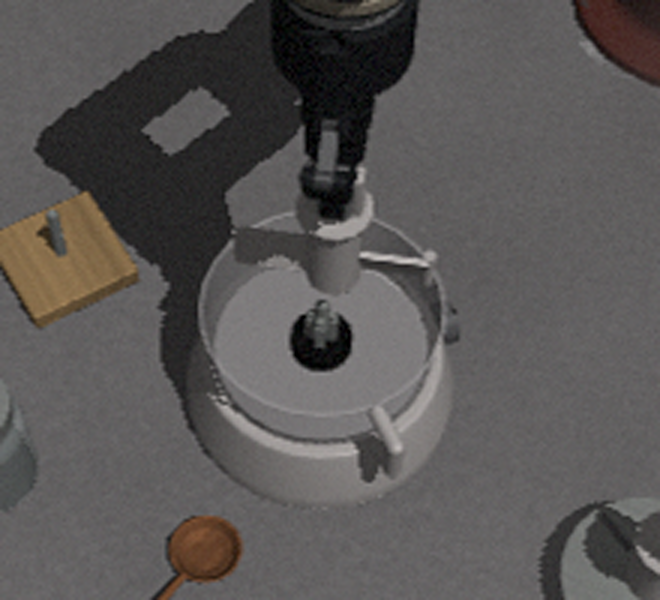

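The paddle is held squarely above the bowl and the peg is empty. The wrist view shows the wing tip at (320,135) and the shoulder at (320,245). I'll measure the paddle's pose in the hand.

Run:
```python
import numpy as np,cv2
P=np.load("w4.npy")
tcp=np.array([.50999,-.0076,.22966])
def st(n,sl):
    Q=P[sl].reshape(-1,3); print(n,np.nanpercentile(Q,[5,50,95],axis=0).round(4).tolist())
Q=P[128:200,305:335].reshape(-1,3); W=Q[(Q[:,2]>.165)&(Q[:,2]<.2)]
w,v=np.linalg.eigh(np.cov(W.T)); print("wing",len(W),W.mean(0),v[:,2],np.degrees(np.arctan2(v[1,2],v[0,2]))%180, W.min(0),W.max(0))
st("bar",(slice(228,240),slice(308,332)))
Q=P[205:300,270:370].reshape(-1,3); S=Q[(Q[:,2]>.21)&(Q[:,2]<.24)]
S=S[np.hypot(*(S[:,:2]-tcp[:2]).T)<.03]
print("sh",len(S),np.percentile(S[:,2],[5,25,50,75,95]))
S=S[abs(S[:,2]-np.median(S[:,2]))<.004]
A=np.c_[S,np.ones(len(S))]; c=np.linalg.lstsq(np.c_[S[:,:2],np.ones(len(S))],S[:,2],rcond=None)[0]; print("plane",c)
print(cv2.minEnclosingCircle((S[:,:2]*1e3).astype(np.float32)))
t=np.radians(119.5);x=np.array([np.cos(t),np.sin(t)]);y=np.array([np.sin(t),-np.cos(t)])
r=(S[:,:2]-tcp[:2]);print("x range",(r@x).min(),(r@x).max(),"y",(r@y).min(),(r@y).max())
r=(W[:,:2]-tcp[:2]);print("wing far x",np.percentile(r@x,98),"y med",np.median(r@y))
```

```text
wing 1178 [0.49075    0.02833424 0.17903456] [-0.46395378  0.87020249  0.16581473] 118.06458127923571 [0.47579616 0.00088786 0.16504622] [0.51207642 0.04967089 0.18701905]
bar [[0.4973, 0.0047, 0.2338], [0.5017, 0.0076, 0.2409], [0.5066, 0.0098, 0.2475]]
sh 2133 [0.22179512 0.2225792  0.22311632 0.22416    0.23835817]
plane [0.00082859 0.00218263 0.22244755]
((510.1871643066406, -7.4754414558410645), 23.837114334106445)
x range -0.002696168389103038 0.02349523678999639 y -0.023536277719687367 0.02395135749168931
wing far x 0.0634224599973835 y med 0.0011098519693266487
```

Emit:
step_arm(steps=[[-3.5,2.7,0,0],[0,0,10,0],[0,0,10,0],[0,0,0,0],[0,0,0,0]])

```text
time: 8.3
tool_pos: [0.5158, -0.0132, 0.2086]
tool_rot: [0.003, 0.507, 0.862, 0.004]
contact_force: [1.1, -0.8, -1.7]
gripper_width: 0.155
```

Emit:
step_arm(steps=[[2.3,0.4,0,-0.8],[0,0,5,0],[0,0,7,0],[0,0,4,0],[0,0,0,0]])

```text
time: 8.8
tool_pos: [0.515, -0.0105, 0.1913]
tool_rot: [0.003, 0.5, 0.866, 0.004]
contact_force: [0.6, -0.0, -1.3]
gripper_width: 0.154
```

Emit:
step_arm(steps=[[0,0,4,0],[0,0,4,0],[0,0,4,0],[0,0,0,0]])

```text
time: 9.2
tool_pos: [0.5152, -0.0104, 0.1782]
tool_rot: [0.003, 0.5, 0.866, 0.004]
contact_force: [1.0, 0.7, -1.3]
gripper_width: 0.156
```

Emit:
step_arm(steps=[[0,0,4,0],[0,0,4,0],[0,0,4,0],[0,0,4,0],[0,0,0,0]])

```text
time: 9.7
tool_pos: [0.5152, -0.0105, 0.1608]
tool_rot: [0.003, 0.501, 0.866, 0.004]
contact_force: [-0.7, -0.2, -1.3]
gripper_width: 0.156
```

Emit:
step_arm(steps=[[0,0,3,0],[0,0,2,0],[0,0,2,0]])

```text
time: 10.0
tool_pos: [0.5157, -0.0105, 0.1543]
tool_rot: [0.003, 0.5, 0.866, 0.004]
contact_force: [-1.7, -0.4, 3.5]
gripper_width: 0.152
```

Emit:
step_arm(steps=[[0,0,2,0],[0,0,2,0]])

```text
time: 10.2
tool_pos: [0.5158, -0.0105, 0.152]
tool_rot: [0.003, 0.5, 0.866, 0.004]
contact_force: [-4.6, 0.6, 6.2]
gripper_width: 0.153
```

Emit:
step_arm(steps=[[0.3,-0.5,2,0],[0,0,3,0],[0,0,3,0]])

```text
time: 10.5
tool_pos: [0.5162, -0.0105, 0.1496]
tool_rot: [0.004, 0.5, 0.866, 0.004]
contact_force: [-9.7, 0.2, 19.1]
gripper_width: 0.15
```

Run:
```python
from h import *
for i in range(4):
    s=state();print(s["time"],s["tool_pos"].round(4),s["contact_force"].round(1),s["gripper_width"].round(3)) 
    img,P,K,T=cloud("wrist")
s=state();print(s["tool_pos"],s["contact_force"])
save("w5.png",img)
tcp=s["tool_pos"]
Q=P[200:310,265:375].reshape(-1,3); r=np.hypot(*(Q[:,:2]-tcp[:2]).T); S=Q[(r<.026)&(Q[:,2]>.13)&(Q[:,2]<.155)]
print(len(S),np.percentile(S[:,2],[10,50,90]))
S=S[abs(S[:,2]-np.median(S[:,2]))<.003];print(cv2.minEnclosingCircle((S[:,:2]*1e3).astype(np.float32)))
print(np.linalg.lstsq(np.c_[S[:,:2],np.ones(len(S))],S[:,2],rcond=None)[0])
```

```text
Traceback (most recent call last):
AttributeError: 'float' object has no attribute 'round'
```

```bash
cat > chk.py <<'E'
from h import *
for i in range(4):
    s=state();print(s["time"],s["tool_pos"].round(4),s["contact_force"].round(1),round(s["gripper_width"],3)) 
    img,P,K,T=cloud("wrist")
s=state();print(s["tool_pos"],s["contact_force"])
save("w5.png",img)
tcp=s["tool_pos"]
Q=P[200:310,265:375].reshape(-1,3); r=np.hypot(*(Q[:,:2]-tcp[:2]).T); S=Q[(r<.026)&(Q[:,2]>.13)&(Q[:,2]<.155)]
print(len(S),np.percentile(S[:,2],[10,50,90]))
S=S[abs(S[:,2]-np.median(S[:,2]))<.003];print(cv2.minEnclosingCircle((S[:,:2]*1e3).astype(np.float32)))
print(np.linalg.lstsq(np.c_[S[:,:2],np.ones(len(S))],S[:,2],rcond=None)[0])
E
python3 chk.py
```

```text
10.5 [ 0.5162 -0.0105  0.1496] [-9.7  0.2 19.1] 0.15
10.55 [ 0.5162 -0.0105  0.1497] [-7.9  2.  13. ] 0.151
10.6 [ 0.5162 -0.0105  0.1497] [-7.1  0.7 13.5] 0.151
10.65 [ 0.5162 -0.0105  0.1497] [-8.1  1.8 13.3] 0.156
[ 0.51616243 -0.01048542  0.14965894] [-7.47142948  1.58328503 13.39480586]
1854 [0.14211309 0.14305129 0.14839167]
((515.2161865234375, -9.30173110961914), 23.803173065185547)
[-0.00512706  0.00196595  0.14551921]
```

View pics/w5.png

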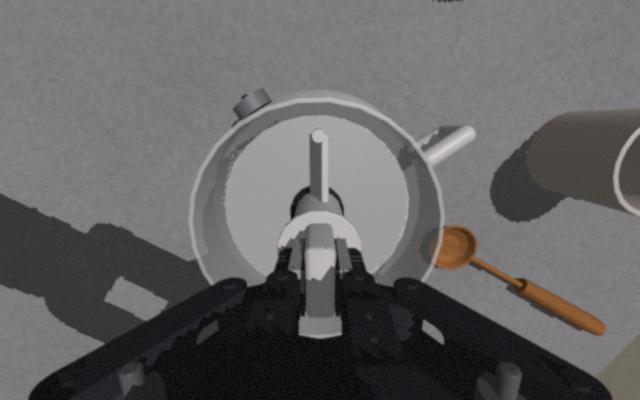

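The shoulder sits at 143 mm (144 expected when fully in) with about 13 N held. I'll take off some side load and press a little harder for margin.

Emit:
step_arm(steps=[[0.7,-1.3,5,0]])

```text
time: 10.8
tool_pos: [0.5161, -0.0106, 0.1495]
tool_rot: [0.005, 0.5, 0.866, 0.004]
contact_force: [-9.3, 2.1, 27.3]
gripper_width: 0.158
```

```bash
python3 chk.py
```

```text
10.8 [ 0.5161 -0.0106  0.1495] [-9.3  2.1 27.3] 0.158
10.85 [ 0.5161 -0.0105  0.1496] [-8.8  2.9 18.6] 0.151
10.9 [ 0.5161 -0.0105  0.1496] [-9.2  2.4 20.5] 0.152
10.95 [ 0.516  -0.0105  0.1496] [-7.7  1.6 20.2] 0.154
[ 0.51606266 -0.01052194  0.14958214] [-8.79847318  2.50464648 19.59385925]
1871 [0.1420525  0.14295316 0.14850819]
((515.132568359375, -9.215534210205078), 23.735475540161133)
[-0.00072479 -0.00604769  0.143196  ]
```

Another 7 N moved it less than 0.1 mm, so the seat is against its hard stop. The held push is a steady 20 N or so. I'm handing in now.

```bash
python3 -c "
from plant import *
print(job_done()); s=state(); print(s['time'],s['tool_pos'],s['contact_force'],s['gripper_width'])"
```

```text
the job is handed in; nothing more can be done
None
the job is handed in; nothing more can be done
```

The paddle is on the spindle with the sprung seat pressed fully in, and I handed the job in with the fingers still holding it down. I took it off the peg and turned its bar to about 120°, in line with the spline arms measured at about 30°. It meshed first time and slid down with no added resistance. The whole job took about 11 s of robot time.

**Last checks:**
- **Shoulder height:** it was about 143 mm, against 144 mm expected with the seat fully in, which is within the 2 mm calibration.
- **Hard stop:** raising the push from about 13 N to about 20 N moved the tool less than 0.1 mm, so the seat is at its stop.
- **Hold:** the push stayed at about 20 N and the gripper stayed shut on the bar (opening about 0.15).

**Not perfect:** a side force of about 9 N remained on the tool, and a small correction did not remove it. The tool was also tilted slightly, by about 1°.

I never moved near the mug, jar or spoon. I crossed above the slicing disc with clearance. I did not measure any of these again at the end.

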